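# Throw out the ratchet pawl and press the bush home on the arbor press

### The job

On the blue bench press, press the red thumb pad of the ratchet pawl down until the pawl snaps clear of its toothed wheel and stays out, then push the lever down by its black ball until the ram has pressed the brass bush flush into the steel block. Leave the lever down and the pawl thrown out; do not force the lever against its pawl, and do not shift or pick up any of the parts and tools lying around.

Things in the scene. Friction and masses are not known exactly. Their poses are not given: they have to be found in the camera images.
- press: Blue half-ton arbor press bolted to the bench, 215 x 115 x 255 mm (its square ram stands up to 302 mm). Origin: centre of its underside. Front is -x, where the lever points; lever and ratchet are on its -y side; z up. In its frame the head fills x -94 to +56, y -25 to +25 mm, up to z 255 mm; behind that (x to +93 mm) it is 223 mm high. Cannot be moved.
- pawl_pad (a point): Centre of the upper face of the red thumb pad (26 mm along the press's x, 30 mm along its y) on the tail of the dark steel pawl, 60 mm beside the press's middle plane, 251 to 257 mm above the bench while engaged. Free air above and below it.
- pawl (a joint): Pawl angle in rad: 0 to 0.11 with its hook on the teeth, 0.5 fully out. Pressing the pad down makes it grow. The pad's face centre is 50 mm behind the pivot (away from the lever) and 22 mm above it at 0; it sinks 13 mm by 0.25 and 27 mm by 0.5. Below 0.25 a spring returns it to the teeth; beyond, it snaps to 0.5 and stays. Takes 3 to 6 N, up to 10 N if the lever was leaned on.
- lever_hub (a point): Point on the lever's turning axis (level, along the press's y) in the plane in which the lever swings, 85 mm beside the middle plane of the press, 205 mm above the bench.
- lever_knob (a point): Centre of the black ball (36 mm diameter) on the end of the lever, a round steel bar 13 mm thick; the ball's centre is 215 mm from lever_hub and swings about it in an upright plane.
- lever (a joint): Lever angle q in rad: it points 0.6 - q above level, from the hub towards the press's -x; grows as the ball goes down, to a stop at 1.0. Starts at 0 to 0.25, stays where left. Pawl engaged: it turns down at most 0.35 to the next tooth, then stops dead. Pawl out: 2 N on the ball moves it, 5 to 10 N while the bush goes in. The ram drops 15 mm per rad.
- bush_top (a point): Centre of the upper end of the brass bush (19 mm diameter) that stands proud of the steel block under the ram.
- bush (a joint): How far the bush has been pressed in, in m: starts at 0 to 0.003, is flush with the block's top at 0.009 (lever at about 0.98). A tight fit: it stays where it is.
- injector_a: Loose fuel injector with a green ring lying on the bench, 163 mm long, 26 mm thick; leave alone.
- injector_b: Loose fuel injector with a yellow ring lying on the bench, 163 mm long, 26 mm thick; leave alone.
- spare_bush: Loose spare brass bush standing on the bench, 19 mm diameter, 30 mm high; leave alone.
- drift: Loose turned steel drift standing on the bench, 26 mm diameter, 75 mm high; leave alone.
- wrench: Loose spanner lying on the bench, 160 mm long; leave alone.
- pin_jar: Loose clear jar with a blue cap, 52 mm diameter, 65 mm high; leave alone.
- wash_bowl: Loose steel bowl, 110 mm diameter, 45 mm high; leave alone.

How it is judged:
On the way, in this order (a step that is already met when the one before it is completed fails the run):
1. the pawl has been pressed over and stays clear of the teeth (beyond 0.4 rad) (value of joint pawl above 0.4 rad), for 0.2 s.
2. the lever has been pushed down and the bush is pressed home (within 1.5 mm of flush) with the pawl still out (value of joint bush above 0.0075 m and value of joint pawl above 0.4 rad), for 0.2 s.
At the end, for the whole second after the job is handed in: The bush is flush with the block to within 1.5 mm, the pawl is out of the teeth (beyond 0.4 rad), and the lever is left down (beyond 0.8 rad) and at rest (all of step 2 and value of joint lever above 0.8 rad and velocity of joint lever between -0.05 and 0.05 rad/s); the robot touches nothing.
It fails at once if an injector is shifted or lifted by more than 20 mm (distance of any of injector_a, injector_b from where it was at the start of the episode above 0.02 m).
It fails at once if the spare bush or the drift is shifted or lifted by more than 20 mm (distance of any of spare_bush, drift from where it was at the start of the episode above 0.02 m).
It fails at once if the spanner, the jar or the bowl is shifted or lifted by more than 20 mm (distance of any of wrench, pin_jar, wash_bowl from where it was at the start of the episode above 0.02 m).
It fails at once if the press is forced with more than 60 N while the pawl is still in the teeth (contact force between the fingers and press above 60 N and value of joint pawl below 0.25 rad).
It also fails if it takes over 48 s, if anything falls off the work surface, if the arm or the gripper's body presses on something with over 40 N, if the wrist force passes 120 N, or if a joint passes its speed limit or range.

### The arm

A 6-joint arm with a two-finger parallel gripper is mounted at the origin on the work surface. World frame = base frame: x ahead of the robot, y to its left, z up, the work surface at z = 0. Lengths are in m, angles in rad, forces in N, time in s.
With the tool pointing down it reaches from about 0.3 to 0.75 m from the base axis. Payload 8.5 kg.
Tool frame: the origin (TCP) lies at the very end of the fingers, on their centre line; the grasp point (between the pads) lies 19 mm behind it; x points along the fingers, z is the direction in which the jaws open and shut, and the axes are right-handed (so a half turn about x gives the same grasp; the last joint's range is limited). The gripper opens to 88 mm and grips with 3 to 60 N. Pads are 18 mm wide; open, the fingers measure 123 mm over their backs; the gripper's body (75 mm by 187 mm) begins 45 mm behind the grasp point.
Start: joints at [1.073, 0.381, 1.297, -0, 1.464, -0.215], TCP at [0.153, 0.528, 0.239] pointing down, gripper open.
Joint ranges: [-3.11, 3.11], [-0.89, 2.33], [0.22, 2.48], [-1.42, 4.56], [0.17, 2.85], [-2.88, 2.88]. Speed limits (rad/s): [2.39, 2.39, 3.14, 3.14, 3.14, 3.14].

### API

Orientations are given as a rotation vector (axis times angle).
In Python, from bench import manip gives the robot as it stands.
- The arm moves only by the tool servo_tool, never from a script. Its argument "rows" is a list of rows, each a list of 7 numbers: the shift along the tool's x, y, z in m, then the turn, a rotation vector about the tool's x, y, z in degrees, then the opening, from 0 (shut) to 1 (fully open). In form: [[dx, dy, dz, wx, wy, wz, fingers], ...]. A call has 1 to 10 rows; each row shifts and turns the commanded pose from where the row before left it, along the tool's axes as they then stand; what a row does not reach is not made up. A row lasts 1/12 s, in which the tool goes at most 41.7 mm and 7.16 degrees, less where a joint would pass 70% of its speed; a pose out of reach is approached as far as the arm can. A call is refused whole if a number of a shift passes 0.0417 or a number of a turn 7.16, either way. A call with a gripper value outside its range is refused whole. The fingers move at their own pace and stop on an object; "grip_force" is the grip in N (left out, the last holds). Time passes only in rows, so rows that do not move let the fingers close. It gives the time, the measured TCP pose, the force and the opening at its end, in the units of the state.
- manip.get_obs(): the state, without advancing time (a new reading comes with each control period).
- manip.snapshot(name): name is "scene" or "top"; returns a dict with "image" (384x512x3 uint8, red, green, blue), "intrinsics" (3x3 intrinsics, pixels), "R" (3x3) and "t" (3): a world point X has camera coordinates R X + t. Camera axes: x right, y down, z forward; pixel columns grow to the right and rows downward; lengths in m; the calibration is good to about 2 mm. A picture is of the moment at which its call begins. There is no depth.
- manip.finish_job(): hands the job in, once; it reports no verdict.
The state is a dict: "clock": time; "qpos": joint angles; "joint_vel": joint speeds; "joint_torque": joint torques, N m; "tool_pos": TCP position; "tcp_rot": TCP orientation; "wrist_force": force on the tool from outside, world axes, zero at the start; "wrist_torque": the same for the moment, N m; "grip_width": opening from 0.0 (shut) to 1.0 (fully open).
Only numpy, scipy, OpenCV 4.12 (cv2) and the standard library are available. Lean on these libraries where they do the work, as an engineer would, in place of code of your own. Each camera call takes 0.05 s, during which the arm holds its last target.

## Working session

There is one attempt and no reset: what is moved stays moved. The work goes in short steps, Python scripts to look and compute and a tool call to move; the robot and the scene stay as the last step left them, time stands still between calls to the robot, and variables do not carry over. Pictures are saved under pics/ and viewed, and the job is handed in when it is done.

Besides the shell and the picture viewer there is one more tool, called after "Call:" as name(argument=value, ...), one argument or row to a line, values as JSON. servo_tool: Moves the arm, as the interface text tells. Its arguments: {"type":"object","properties":{"rows":{"type":"array"},"grip_force":{"type":"number"}},"required":["rows"]}

```bash
mkdir -p pics; python3 - <<'E'
from bench import manip
import cv2,pickle
o=manip.get_obs();print(o)
for n in("scene","top"):
    s=manip.snapshot(n);pickle.dump(s,open(n+"0.pkl","wb"))
    cv2.imwrite(f"pics/{n}0.png",cv2.resize(s["image"][:,:,::-1],(768,576),interpolation=cv2.INTER_CUBIC))
    print(s["intrinsics"],s["R"],s["t"])
E
```

```text
{'clock': 0.0, 'qpos': array([ 1.07271915e+00,  3.81183571e-01,  1.29826331e+00,  1.43442043e-05,
        1.46359236e+00, -2.15283542e-01]), 'joint_vel': array([-2.91355242e-04, -1.13344086e-03, -2.07324886e-04, -8.27179053e-05,
        1.53202527e-03, -9.21665813e-04]), 'joint_torque': array([ 4.84104949e-04, -4.37931991e+01, -2.24554539e+01,  7.13467947e-02,
        3.53134959e-02, -1.32265436e-04]), 'tool_pos': array([0.15332355, 0.52790262, 0.23814358]), 'tcp_rot': array([-0.99907781,  1.33116587,  0.99809921]), 'wrist_force': array([ 0.16058971,  0.91055199, -0.87073808]), 'wrist_torque': array([-0.04471693, -0.03700905,  0.02289298]), 'grip_width': 1.0003700613520858}
[[440.60458366   0.         261.8505453 ]
 [  0.         440.60458366 191.87600309]
 [  0.           0.           1.        ]] [[ 0.45166497  0.89218133  0.00335137]
 [ 0.75836969 -0.38193898 -0.52820264]
 [-0.46997251  0.2411122  -0.84911174]] [-0.23190279 -0.32344655  1.67986782]
[[471.84408564   0.         251.84325122]
 [  0.         471.84408564 194.0321218 ]
 [  0.           0.           1.        ]] [[-7.21316128e-03 -9.99973831e-01  5.55194817e-04]
 [-9.95562558e-01  7.12924505e-03 -9.38315867e-02]
 [ 9.38251731e-02 -1.22955354e-03 -9.95587929e-01]] [-0.02486877  0.56368313  1.52773424]
```

View pics/scene0.png

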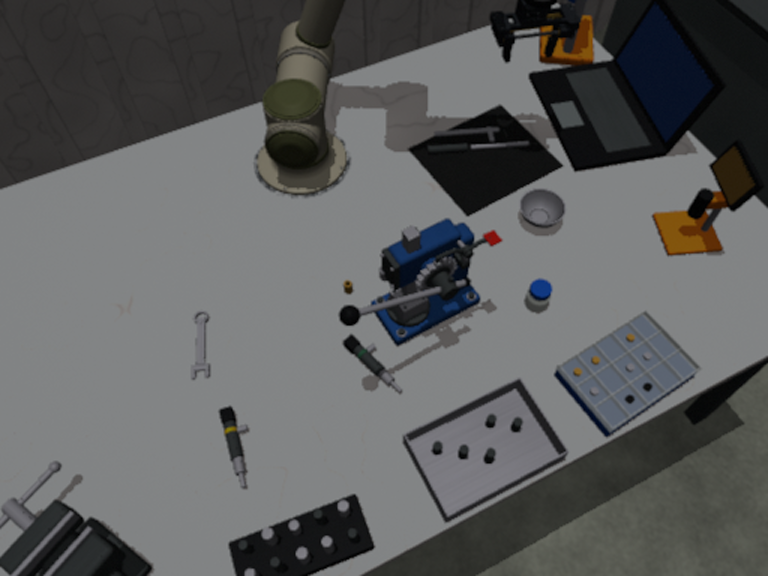

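View pics/top0.png

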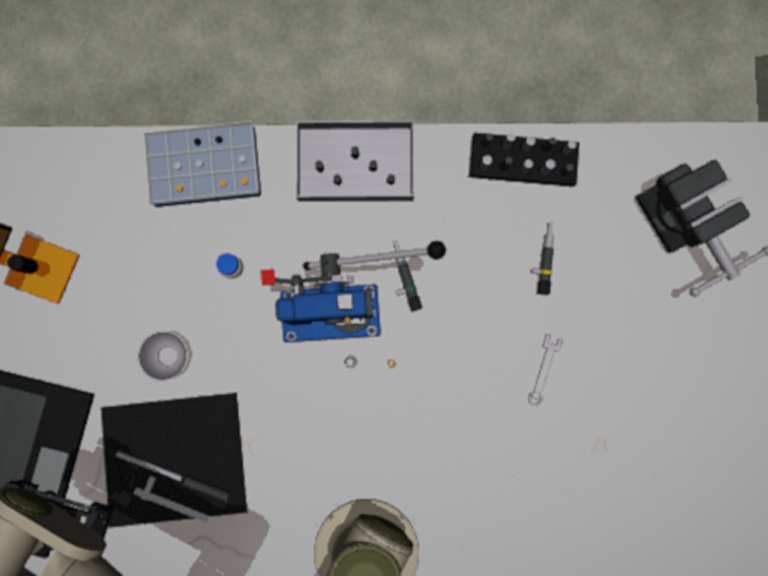

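```bash
cat > h.py <<'E'
import numpy as np,cv2,pickle
def tri(pa,A,pb,B):
    P=[s["intrinsics"]@np.c_[s["R"],s["t"]] for s in(A,B)]
    X=cv2.triangulatePoints(P[0],P[1],np.float64(pa).reshape(2,1),np.float64(pb).reshape(2,1)).ravel();X=X[:3]/X[3]
    e=[]
    for p,Q in((pa,P[0]),(pb,P[1])):
        y=Q@np.r_[X,1];e.append(np.round(y[:2]/y[2]-p,2))
    return X,e
def ray(p,s,z):
    d=s["R"].T@np.linalg.solve(s["intrinsics"],np.r_[p,1.]);c=-s["R"].T@s["t"]
    return c+d*(z-c[2])/d[2]
def proj(X,s):
    y=s["intrinsics"]@(s["R"]@X+s["t"]);return y[:2]/y[2]
def cent(m,near,r=25):
    n,l,st,c=cv2.connectedComponentsWithStats(m.astype(np.uint8))
    k=[(st[i,4],i) for i in range(1,n) if np.hypot(*(c[i]-near))<r]
    k=max(k)[1];return c[k],st[k]
E
cat > m.py <<'E'
from h import *
import sys
def meas(S,T,bs,bt,ps,pt,pr=True):
    out={}
    r=[]
    for s,n in((S,ps),(T,pt)):
        im=s["image"].astype(int);m=(im[...,0]>110)&(im[...,1]<90)&(im[...,2]<90)
        c,st=cent(m,n);r.append(c);print("pad",c,st)
    out["pad"]=tri(r[0],S,r[1],T)
    r=[]
    for s,n in((S,bs),(T,bt)):
        g=s["image"].max(2);m=cv2.morphologyEx((g<45).astype(np.uint8),cv2.MORPH_OPEN,cv2.getStructuringElement(2,(5,5)))
        c,st=cent(m,n,8);r.append(c);print("ball",c,st)
    out["ball"]=tri(r[0],S,r[1],T)
    return out
if __name__=="__main__":
    S,T=[pickle.load(open(n+"0.pkl","rb")) for n in("scene","top")]
    o=meas(S,T,(232.7,210),(290.7,166.7),(328,159),(178,185))
    print(o)
    p=ray(r:=np.array(o["pad"][0][:2]*0)+[178.5,184.5],T,.254);print("padray",p)
    for n,s in(("scene",S),("top",T)):
        c=proj(o["pad"][0],s); x,y=c.astype(int)
        a=cv2.resize(s["image"][max(y-60,0):y+60,max(x-90 if n=="scene" else x-30,0):][:,:150],None,fx=5,fy=5,interpolation=cv2.INTER_CUBIC)
        cv2.imwrite(f"pics/z_{n}.png",np.clip(a[:,:,::-1].astype(float)*1.6,0,255))
E
python3 m.py
```

```text
pad [328.07042254 158.01408451] [322 154  13   9  71]
pad [178.5        184.47727273] [174 180  10  10  88]
ball [232.73684211 209.95488722] [227 204  13  13 133]
ball [290.59793814 166.12371134] [285 161  12  11  97]
{'pad': (array([0.57038711, 0.17756867, 0.25784199]), [array([-0.25,  0.03]), array([-0.2, -0.1])]), 'ball': (array([ 0.6160046 , -0.13599124,  0.28363076]), [array([-0.1 ,  0.01]), array([-0.08, -0.03])])}
padray [0.57047893 0.17761086 0.254     ][ WARN:0@0.190] global loadsave.cpp:1063 imwrite_ Unsupported depth image for selected encoder is fallbacked to CV_8U.
```

View pics/z_scene.png

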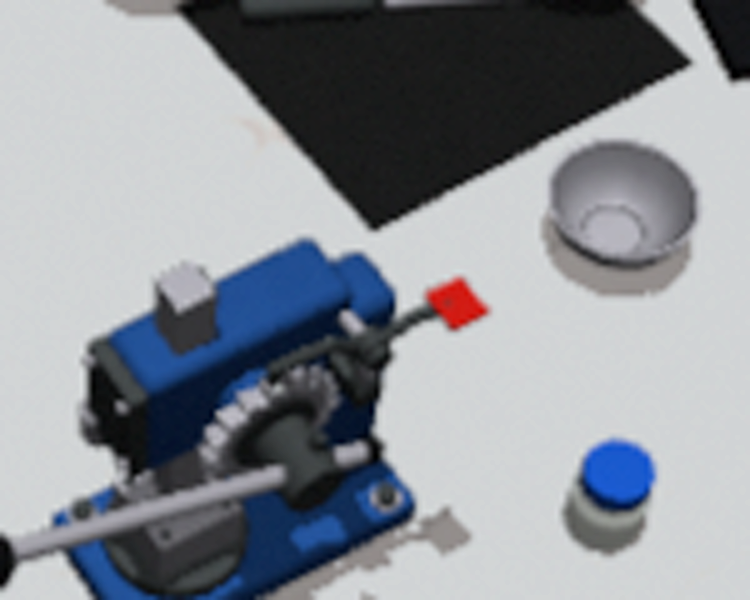

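View pics/z_top.png

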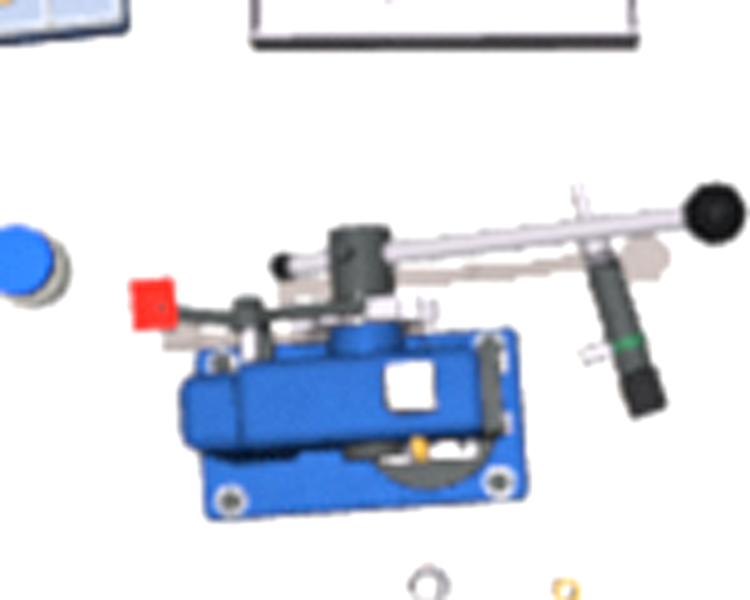

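```bash
cat > g.py <<'E'
import sys,numpy as np
from scipy.spatial.transform import Rotation as R
from bench import manip
o=manip.get_obs();r=R.from_rotvec(o["tcp_rot"])
print(o["clock"],"tcp",o["tool_pos"].round(4),"F",o["wrist_force"].round(1),"g",round(o["grip_width"],2),"q",o["qpos"].round(2));print(r.as_matrix().round(3))
if len(sys.argv)>3:
    g=np.array([float(a) for a in sys.argv[1:4]])
    # goal: x down, z given yaw deg of jaw dir (world), arg 4
    a=np.radians(float(sys.argv[4]));z=np.array([np.cos(a),np.sin(a),0]);x=np.array([0,0,-1.]);G=R.from_matrix(np.c_[x,np.cross(z,x),z])
    print("shift tool",r.inv().apply(g-o["tool_pos"]).round(4),"turn deg",np.degrees((r.inv()*G).as_rotvec()).round(2))
E
python3 g.py 0.570 0.180 0.30 3.7; python3 g.py 0.570 0.180 0.30 183.7
```

```text
0.1 tcp [0.1534 0.5279 0.2382] F [-0.3  0.3 -0.3] g 1.0 q [ 1.07  0.38  1.3  -0.    1.46 -0.22]
[[-0.001 -0.96   0.279]
 [-0.001  0.279  0.96 ]
 [-1.     0.    -0.001]]
shift tool [-0.0616 -0.4972 -0.2179] turn deg [ 7.009e+01 -7.000e-02  3.000e-02]
0.1 tcp [0.1534 0.5279 0.2382] F [-0.3  0.3 -0.3] g 1.0 q [ 1.07  0.38  1.3  -0.    1.46 -0.22]
[[-0.001 -0.96   0.279]
 [-0.001  0.279  0.96 ]
 [-1.     0.    -0.001]]
shift tool [-0.0616 -0.4972 -0.2179] turn deg [-1.0991e+02 -3.0000e-02 -8.0000e-02]
```

Call:
servo_tool(
  rows=[
    [-0.03,0,0,0,0,0,0],
    [-0.03,0,0,0,0,0,0],
    [-0.03,0,0,0,0,0,0],
    [0,-0.03,-0.013,0,0,0,0],
    [0,-0.03,-0.013,0,0,0,0],
    [0,-0.03,-0.013,0,0,0,0],
    [0,-0.03,-0.013,0,0,0,0],
    [0,-0.03,-0.013,0,0,0,0],
    [0,-0.03,-0.013,0,0,0,0],
    [0,-0.03,-0.013,0,0,0,0],
  ],
)

```text
clock: 0.93
tool_pos: [0.3306, 0.3809, 0.3285]
tcp_rot: [-0.999, 1.33, 0.999]
wrist_force: [-0.4, -0.8, -0.6]
grip_width: 0.267
```

Call:
servo_tool(
  rows=[
    [0,-0.03,-0.013,0,0,0,0],
    [0,-0.03,-0.013,0,0,0,0],
    [0,-0.03,-0.013,0,0,0,0],
    [0,-0.03,-0.013,0,0,0,0],
    [0,-0.03,-0.013,0,0,0,0],
    [0,-0.03,-0.013,0,0,0,0],
    [0,0,0,7,0,0,0],
    [0,0,0,7,0,0,0],
    [0,0,0,7,0,0,0],
    [0,0,0,7,0,0,0],
  ],
)

```text
clock: 1.77
tool_pos: [0.4809, 0.2568, 0.3283]
tcp_rot: [-0.62, 1.482, 0.62]
wrist_force: [-0.3, -0.0, 0.3]
grip_width: 0.004
```

Call:
servo_tool(
  rows=[
    [0,0,0,7,0,0,0],
    [0,0,0,7,0,0,0],
    [0,0,0,7,0,0,0],
    [0,0,0,7,0,0,0],
    [0,0,0,7,0,0,0],
    [0,0,0,7,0,0,0],
    [0,0,0,0,0,0,0],
    [0,0,0,0,0,0,0],
  ],
)

```text
clock: 2.43
tool_pos: [0.4808, 0.257, 0.3285]
tcp_rot: [-0.055, 1.571, 0.055]
wrist_force: [0.5, -0.5, 0.1]
grip_width: 0.005
```

```bash
python3 g.py 0.570 0.181 0.28 3.7
```

```text
2.4333 tcp [0.4808 0.257  0.3285] F [ 0.5 -0.5  0.1] g 0.01 q [0.27 0.33 1.13 0.   1.69 0.2 ]
[[-0.001 -0.07   0.998]
 [-0.     0.998  0.07 ]
 [-1.    -0.    -0.001]]
shift tool [ 0.0484 -0.0821  0.0837] turn deg [ 0.31 -0.03  0.01]
```

Call:
servo_tool(
  rows=[
    [0,-0.02,0.021,0,0,0,0],
    [0,-0.02,0.021,0,0,0,0],
    [0,-0.02,0.021,0,0,0,0],
    [0,-0.02,0.021,0,0,0,0],
    [0,-0.002,0,0,0,0,0],
    [0.024,0,0,0,0,0,0],
    [0.024,0,0,0,0,0,0],
    [0,0,0,0,0,0,0],
    [0,0,0,0,0,0,0],
  ],
)

```text
clock: 3.18
tool_pos: [0.5695, 0.181, 0.2805]
tcp_rot: [-0.054, 1.572, 0.054]
wrist_force: [-0.5, 0.1, 0.4]
grip_width: 0.007
```

```bash
python3 g.py 0.570 0.181 0.257 3.7; python3 - <<'E'
from bench import manip
from h import *
for n in("scene","top"):
    s=manip.snapshot(n);x,y=proj(np.array([.55,.12,.2]),s).astype(int)
    cv2.imwrite(f"pics/{n}1.png",cv2.convertScaleAbs(cv2.resize(s["image"][y-65:y+65,x-85:x+85,::-1],None,fx=4,fy=4,interpolation=cv2.INTER_CUBIC),alpha=1.3))
E
```

```text
3.1833 tcp [0.5695 0.181  0.2805] F [-0.5  0.1  0.4] g 0.01 q [0.11 0.44 1.07 0.   1.63 0.04]
[[-0.002 -0.069  0.998]
 [-0.     0.998  0.069]
 [-1.    -0.    -0.002]]
shift tool [ 0.0235 -0.0001  0.0006] turn deg [ 0.23 -0.13  0.  ]
```

View pics/scene1.png

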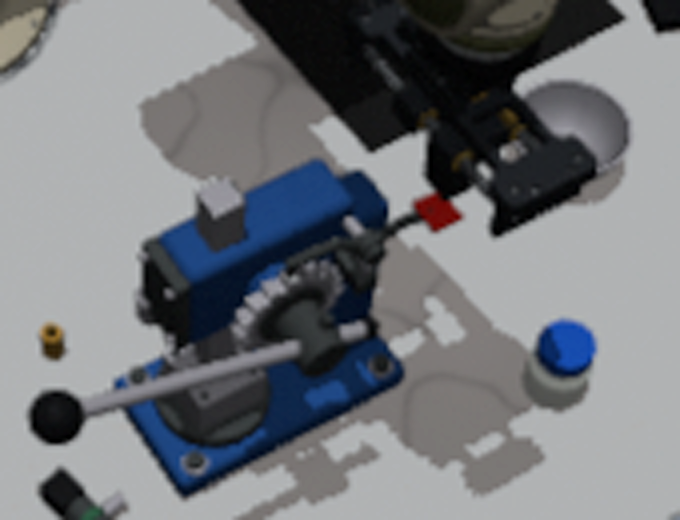

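View pics/top1.png

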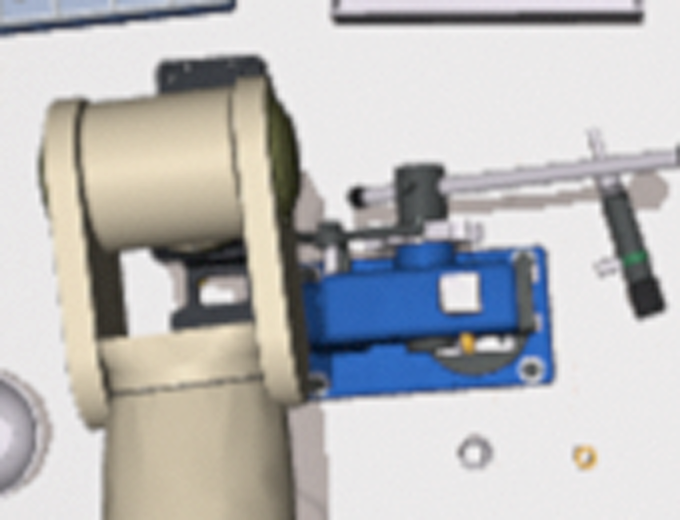

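```bash
python3 - <<'E'
from bench import manip
from h import *
s=manip.snapshot("scene");x,y=proj(np.array([.55,.12,.2]),s).astype(int)
t=manip.get_obs()["tool_pos"]
im=s["image"][y-65:y+65,x-85:x+85,::-1];
im=cv2.convertScaleAbs(cv2.resize(im[10:75,60:160],None,fx=8,fy=8,interpolation=cv2.INTER_CUBIC),alpha=2.2)
for d in(0,.064,.11):
  for l in(-.0935,0,.0935):
    p=(proj(t+np.array([l,.069*l,d]),s)-[x-85+60,y-65+10])*8;print(d,l,p.round()); cv2.circle(im,tuple(int(v) for v in p),4,(0,255,0),1)
cv2.imwrite("pics/s2.png",im)
E
```

```text
0 -0.0935 [256. 109.]
0 0 [409. 290.]
0 0.0935 [572. 484.]
0.064 -0.0935 [274. -13.]
0.064 0 [435. 173.]
0.064 0.0935 [608. 372.]
0.11 -0.0935 [ 288. -107.]
0.11 0 [455.  81.]
0.11 0.0935 [635. 284.]
```

View pics/s2.png

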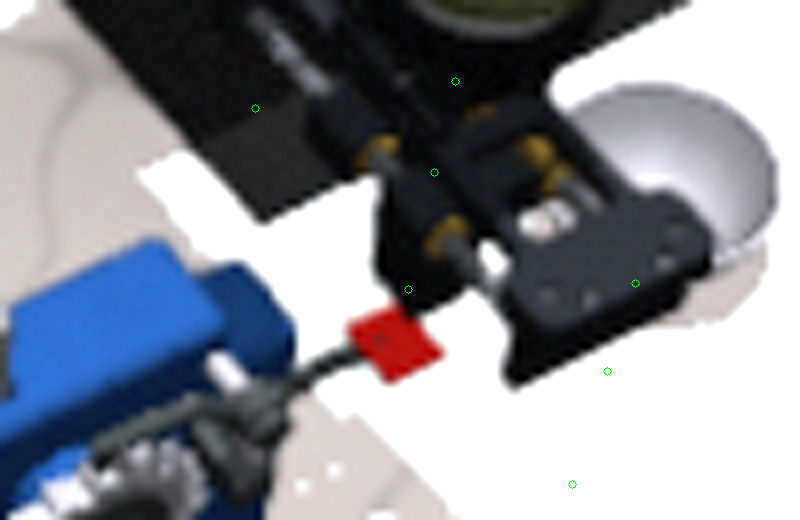

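Call:
servo_tool(
  rows=[
    [0.01,0,0,0,0,0,0],
    [0.01,0,0,0,0,0,0],
    [0.004,0,0,0,0,0,0],
    [0.004,0,0,0,0,0,0],
    [0.003,0,0,0,0,0,0],
    [0,0,0,0,0,0,0],
  ],
)

```text
clock: 3.83
tool_pos: [0.5703, 0.1814, 0.2507]
tcp_rot: [-0.052, 1.568, 0.054]
wrist_force: [0.2, 1.8, 3.6]
grip_width: 0.008
```

Call:
servo_tool(
  rows=[
    [0.003,0,0,0,0,0,0],
    [0.003,0,0,0,0,0,0],
    [0.003,0,0,0,0,0,0],
    [0,0,0,0,0,0,0],
  ],
)

```text
clock: 4.17
tool_pos: [0.5698, 0.1803, 0.2397]
tcp_rot: [-0.052, 1.572, 0.051]
wrist_force: [-0.0, -0.5, 0.2]
grip_width: 0.002
```

Call:
servo_tool(
  rows=[
    [0.003,0,0,0,0,0,0],
    [0.002,0,0,0,0,0,0],
    [0,0,0,0,0,0,0],
    [0,0,0,0,0,0,0],
    [-0.02,0,0,0,0,0,0],
    [-0.04,0,0,0,0,0,0],
    [-0.04,0,0,0,0,0,0],
    [0,0,0,0,0,0,0],
  ],
)

```text
clock: 4.83
tool_pos: [0.5713, 0.1809, 0.3434]
tcp_rot: [-0.051, 1.557, 0.053]
wrist_force: [0.3, 0.7, 1.3]
grip_width: 0.004
```

```bash
python3 g.py 0.616 -0.136 0.34 3.7; python3 - <<'E'
from bench import manip
from h import *
s=manip.snapshot("scene");x,y=proj(np.array([.55,.12,.2]),s).astype(int)
cv2.imwrite("pics/s3.png",cv2.convertScaleAbs(cv2.resize(s["image"][y-65:y+65,x-85:x+85,::-1],None,fx=4.5,fy=4.5,interpolation=cv2.INTER_CUBIC),alpha=1.6))
im=s["image"].astype(int);m=(im[...,0]>100)&(im[...,1]<90)&(im[...,2]<90)
c,st=cent(m,(328,159));print(c,st,ray(c,s,.255),ray(c,s,.228))
E
```

```text
4.8333 tcp [0.5713 0.1809 0.3434] F [0.3 0.7 1.3] g 0.0 q [ 0.11  0.42  0.94 -0.    1.77  0.04]
[[ 0.013 -0.066  0.998]
 [ 0.001  0.998  0.066]
 [-1.     0.     0.013]]
shift tool [ 0.0035 -0.3192  0.0236] turn deg [ 0.1   0.73 -0.03]
[332. 164.] [331 163   3   3   3] [0.59161603 0.17867306 0.255     ] [0.57684207 0.19216453 0.228     ]
```

View pics/s3.png

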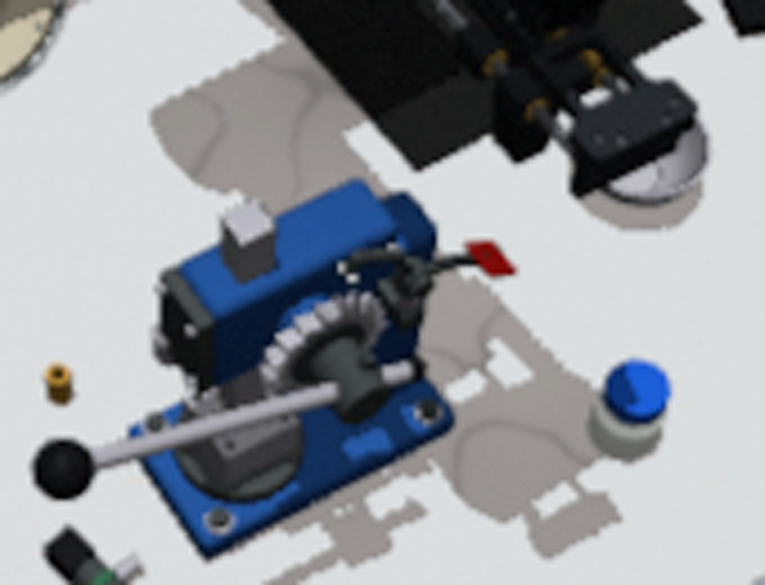

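Call:
servo_tool(
  rows=[
    [0,-0.032,0.0024,0,0,0,0],
    [0,-0.032,0.0024,0,0,0,0],
    [0,-0.032,0.0024,0,0,0,0],
    [0,-0.032,0.0024,0,0,0,0],
    [0,-0.032,0.0024,0,0,0,0],
    [0,-0.032,0.0024,0,0,0,0],
    [0,-0.032,0.0024,0,0,0,0],
    [0,-0.032,0.0024,0,0,0,0],
    [0,-0.032,0.0024,0,0,0,0],
    [0,-0.032,0.0024,0,0,0,0],
  ],
)

```text
clock: 5.72
tool_pos: [0.615, -0.1386, 0.334]
tcp_rot: [-0.051, 1.573, 0.053]
wrist_force: [0.7, 0.8, -0.3]
grip_width: 0.001
```

Call:
servo_tool(
  rows=[
    [0,0,0,0,0,0,0],
    [0,0,0,0,0,0,0],
    [0,0,0,0,0,0,0],
  ],
)

```text
clock: 5.97
tool_pos: [0.6151, -0.1364, 0.3347]
tcp_rot: [-0.051, 1.572, 0.053]
wrist_force: [-0.2, 0.6, -0.3]
grip_width: 0.007
```

```bash
python3 g.py 0.616 -0.139 0.315 3.7; python3 - <<'E'
from bench import manip
from h import *
s=manip.snapshot("scene");x,y=proj(np.array([.58,-.05,.25]),s).astype(int)
t=manip.get_obs()["tool_pos"];print((proj(t,s)-[x-85,y-65])*4.5)
cv2.imwrite("pics/s4.png",cv2.convertScaleAbs(cv2.resize(s["image"][y-65:y+65,x-85:x+85,::-1],None,fx=4.5,fy=4.5,interpolation=cv2.INTER_CUBIC),alpha=1.6))
E
```

```text
5.9667 tcp [ 0.6151 -0.1364  0.3347] F [-0.2  0.6 -0.3] g 0.01 q [-0.41  0.49  0.84  0.    1.81 -0.47]
[[-0.002 -0.066  0.998]
 [ 0.001  0.998  0.066]
 [-1.     0.001 -0.002]]
shift tool [ 0.0197 -0.0027  0.0008] turn deg [ 0.1  -0.09 -0.06]
[271.73966703 320.45185053]
```

View pics/s4.png

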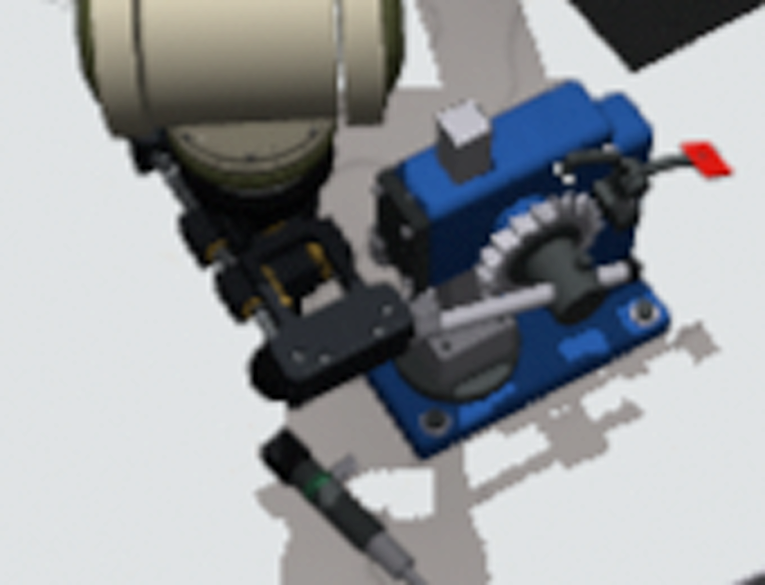

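Call:
servo_tool(
  rows=[
    [0.01,-0.003,0,0,0,0,0],
    [0.01,0,0,0,0,0,0],
    [0.006,0,0,0,0,0,0],
    [0.006,0,0,0,0,0,0],
    [0.006,-0.002,0,0,0,0,0],
    [0.006,-0.002,0,0,0,0,0],
    [0.006,-0.002,0,0,0,0,0],
    [0,0,0,0,0,0,0],
  ],
)

```text
clock: 6.68
tool_pos: [0.6157, -0.1463, 0.2846]
tcp_rot: [-0.051, 1.571, 0.052]
wrist_force: [0.1, -0.6, -0.3]
grip_width: 0.006
```

```bash
cat > v.py <<'E'
import sys
from bench import manip
from h import *
for n in("scene","top"):
    s=manip.snapshot(n);x,y=proj(np.array([.58,-.05,.25]),s).astype(int)
    cv2.imwrite(f"pics/{sys.argv[1]}_{n}.png",cv2.convertScaleAbs(cv2.resize(s["image"][y-65:y+65,x-85:x+85,::-1],None,fx=4.5,fy=4.5,interpolation=cv2.INTER_CUBIC),alpha=1.6))
E
python3 v.py a; python3 g.py
```

```text
6.7833 tcp [ 0.6158 -0.1461  0.2856] F [-0.1 -1.   0.5] g 0.0 q [-0.42  0.51  0.95 -0.    1.68 -0.49]
[[-0.    -0.066  0.998]
 [ 0.     0.998  0.066]
 [-1.     0.    -0.   ]]
```

View pics/a_scene.png

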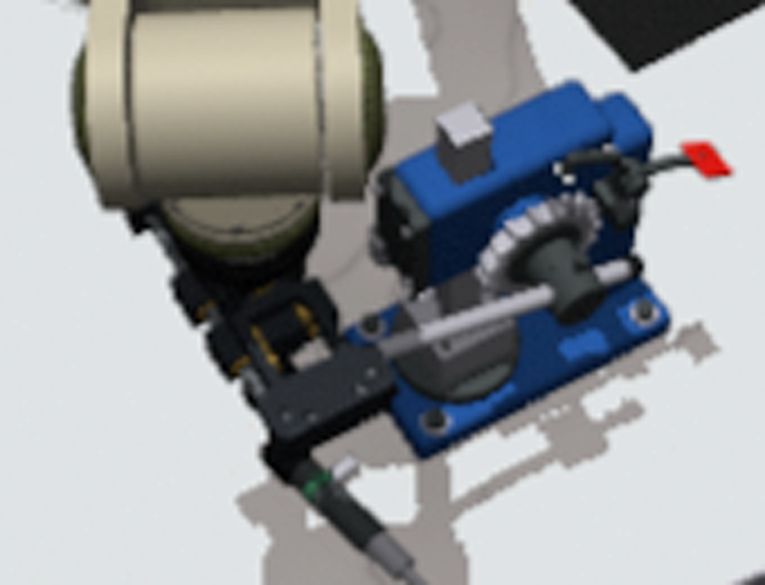

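Call:
servo_tool(
  rows=[
    [0.008,-0.001,0,0,0,0,0],
    [0.008,-0.001,0,0,0,0,0],
    [0.008,-0.001,0,0,0,0,0],
    [0.008,-0.001,0,0,0,0,0],
    [0.008,-0.001,0,0,0,0,0],
    [0,0,0,0,0,0,0],
  ],
)

```text
clock: 7.28
tool_pos: [0.6159, -0.1511, 0.2439]
tcp_rot: [-0.051, 1.572, 0.053]
wrist_force: [-0.1, -0.0, -0.4]
grip_width: 0.003
```

Call:
servo_tool(
  rows=[
    [0.008,0,0,0,0,0,0],
    [0.008,0,0,0,0,0,0],
    [0.008,0,0,0,0,0,0],
    [0.008,0,0,0,0,0,0],
    [0,0,0,0,0,0,0],
  ],
)

```text
clock: 7.7
tool_pos: [0.6161, -0.1513, 0.2131]
tcp_rot: [-0.052, 1.57, 0.051]
wrist_force: [0.3, -1.2, 0.5]
grip_width: 0.004
```

```bash
python3 v.py b; python3 g.py
```

```text
7.8 tcp [ 0.6159 -0.1504  0.2134] F [ 0.1 -0.6 -0.4] g 0.01 q [-0.43  0.55  1.09  0.    1.51 -0.49]
[[-0.001 -0.066  0.998]
 [ 0.001  0.998  0.066]
 [-1.     0.001 -0.001]]
```

View pics/b_scene.png

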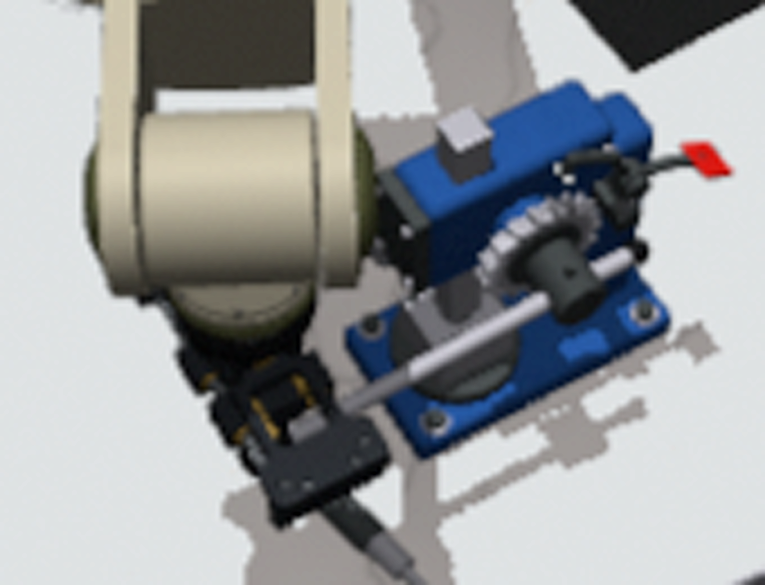

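Call:
servo_tool(
  rows=[
    [0.007,0.0005,0,0,0,0,0],
    [0.007,0.0007,0,0,0,0,0],
    [0.007,0.001,0,0,0,0,0],
    [0.007,0.0012,0,0,0,0,0],
    [0,0,0,0,0,0,0],
  ],
)

```text
clock: 8.22
tool_pos: [0.6159, -0.1476, 0.1853]
tcp_rot: [-0.052, 1.57, 0.052]
wrist_force: [0.2, -1.1, 1.0]
grip_width: 0.003
```

Call:
servo_tool(
  rows=[
    [0.007,0.0015,0,0,0,0,0],
    [0.007,0.0018,0,0,0,0,0],
    [0.007,0.002,0,0,0,0,0],
    [0,0,0,0,0,0,0],
  ],
)

```text
clock: 8.55
tool_pos: [0.6156, -0.142, 0.1644]
tcp_rot: [-0.052, 1.57, 0.052]
wrist_force: [-0.5, -1.5, 0.9]
grip_width: 0.008
```

Call:
servo_tool(
  rows=[
    [0.006,0.0018,0,0,0,0,0],
    [0.006,0.0019,0,0,0,0,0],
    [0.005,0.0018,0,0,0,0,0],
    [0,0,0,0,0,0,0],
  ],
)

```text
clock: 8.88
tool_pos: [0.6153, -0.1366, 0.1477]
tcp_rot: [-0.052, 1.57, 0.052]
wrist_force: [0.6, -0.2, 1.2]
grip_width: 0.004
```

Call:
servo_tool(
  rows=[
    [0.003,0.0005,0,0,0,0,0],
    [0,0,0,0,0,0,0],
  ],
)

```text
clock: 9.05
tool_pos: [0.6152, -0.1359, 0.1451]
tcp_rot: [-0.052, 1.57, 0.053]
wrist_force: [1.3, -1.5, 3.1]
grip_width: 0.003
```

Call:
servo_tool(
  rows=[
    [0.002,0.0003,0,0,0,0,0],
    [0,0,0,0,0,0,0],
  ],
)

```text
clock: 9.22
tool_pos: [0.6152, -0.1354, 0.1433]
tcp_rot: [-0.052, 1.57, 0.053]
wrist_force: [-0.3, 0.7, 5.7]
grip_width: 0.009
```

Call:
servo_tool(
  rows=[
    [0.002,0.0003,0,0,0,0,0],
    [0,0,0,0,0,0,0],
  ],
)

```text
clock: 9.38
tool_pos: [0.6152, -0.1348, 0.1414]
tcp_rot: [-0.051, 1.57, 0.053]
wrist_force: [0.3, 2.1, 6.9]
grip_width: 0.002
```

Call:
servo_tool(
  rows=[
    [0.002,0.0003,0,0,0,0,0],
    [0,0,0,0,0,0,0],
  ],
)

```text
clock: 9.55
tool_pos: [0.6151, -0.1343, 0.1395]
tcp_rot: [-0.051, 1.57, 0.054]
wrist_force: [-0.9, 2.7, 7.2]
grip_width: 0.005
```

```bash
python3 g.py
```

```text
9.55 tcp [ 0.6151 -0.1343  0.1395] F [-0.9  2.7  7.2] g 0.01 q [-0.4   0.6   1.21  0.    1.33 -0.47]
[[ 0.    -0.067  0.998]
 [ 0.002  0.998  0.067]
 [-1.     0.002  0.001]]
```

Call:
servo_tool(
  rows=[
    [0.002,0.0003,0,0,0,0,0],
    [0,0,0,0,0,0,0],
  ],
)

```text
clock: 9.72
tool_pos: [0.6152, -0.1342, 0.1391]
tcp_rot: [-0.052, 1.568, 0.053]
wrist_force: [-3.7, 2.4, 16.5]
grip_width: 0.009
```

```bash
python3 v.py c
```

```text
(no output)
```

View pics/c_scene.png

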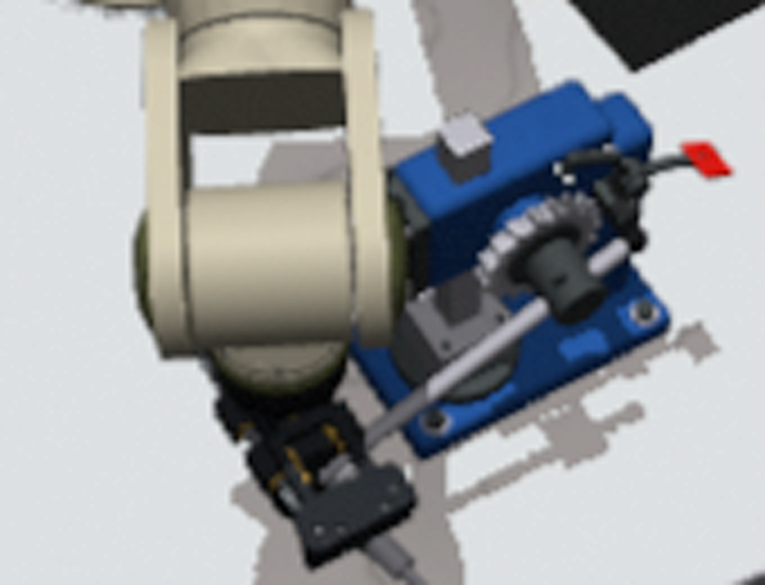

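Call:
servo_tool(
  rows=[
    [-0.01,0,0,0,0,0,0],
    [-0.03,-0.01,0,0,0,0,0],
    [-0.04,-0.02,0,0,0,0,0],
    [-0.04,-0.02,0,0,0,0,0],
    [-0.04,-0.03,0,0,0,0,0],
    [0,-0.04,0,0,0,0,0],
    [0,-0.04,0,0,0,0,0],
    [0,-0.04,0,0,0,0,0],
    [0,0,0,0,0,0,0],
    [0,0,0,0,0,0,0],
  ],
)

```text
clock: 10.65
tool_pos: [0.6273, -0.3284, 0.2831]
tcp_rot: [-0.048, 1.572, 0.052]
wrist_force: [-0.7, -0.1, -0.3]
grip_width: -0.001
```

```bash
python3 v.py d; python3 g.py; python3 - <<'E'
from bench import manip
from m import *
S,T=manip.snapshot("scene"),manip.snapshot("top")
b=np.array([.6155,-.136,.122])
ps,pt=proj(b,S),proj(b,T);print(ps,pt)
try: print(meas(S,T,ps,pt,(330,161),(177,184)))
except Exception as e: print(repr(e))
E
```

```text
10.75 tcp [ 0.6279 -0.3258  0.2845] F [0.1 1.1 0.5] g 0.0 q [-0.65  0.67  0.66  0.    1.81 -0.71]
[[-0.001 -0.067  0.998]
 [ 0.001  0.998  0.067]
 [-1.     0.001 -0.   ]]
[235.56259485 237.83744021] [286.24594199 174.21250714]
pad [327.57142857 163.08163265] [322 160  12   8  49]
pad [178.88059701 185.62686567] [176 181   8  10  67]
ball [235.84393064 233.67630058] [229 224  15  19 173]
ball [285.9245283  174.13207547] [283 170   7   9  53]
{'pad': (array([0.57005283, 0.1804033 , 0.23133371]), [array([-0.17,  0.02]), array([-0.14, -0.07])]), 'ball': (array([ 0.61315204, -0.1333077 ,  0.14177468]), [array([-0.1 ,  0.01]), array([-0.07, -0.03])])}
```

View pics/d_scene.png

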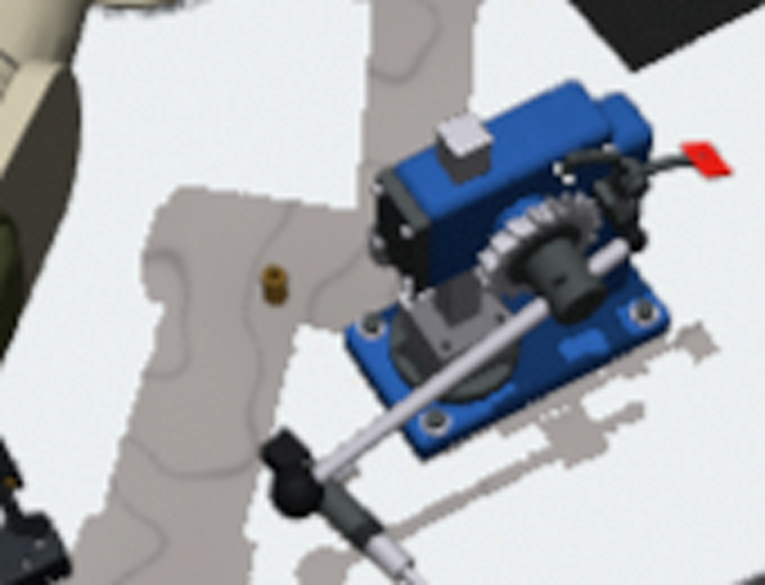

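View pics/d_top.png

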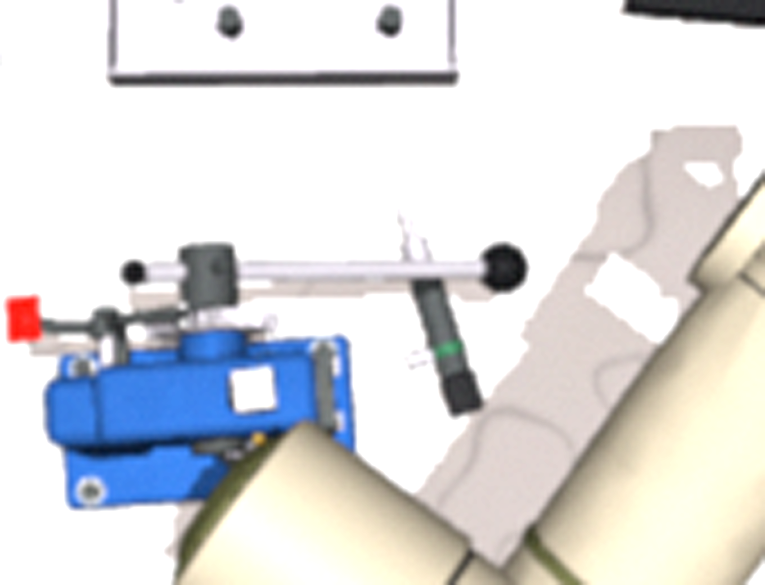

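```bash
python3 - <<'E'
from bench import manip
from h import *
S,T=manip.snapshot("scene"),manip.snapshot("top")
r=[]
for s,p in((S,(297,491)),(T,(504,267))):
    x,y=proj(np.array([.58,-.05,.25]),s).astype(int)
    r.append(np.array(p)/4.5-.4+[x-85,y-65])
X,e=tri(r[0],S,r[1],T);print(r,X,e,"q",.6-np.arcsin((X[2]-.205)/.215))
im=S["image"];x,y=proj(np.array([.54,.02,.12]),S).astype(int)
cv2.imwrite("pics/e.png",cv2.convertScaleAbs(cv2.resize(im[y-30:y+30,x-40:x+40,::-1],None,fx=9,fy=9,interpolation=cv2.INTER_CUBIC),alpha=2))
print(manip.get_obs()["clock"])
E
```

```text
[array([236.6       , 236.71111111]), array([285.6       , 173.93333333])] [ 0.6158395  -0.13320555  0.12723234] [array([-0.18,  0.01]), array([-0.14, -0.05])] q 0.9701014923131082
10.95
```

View pics/e.png

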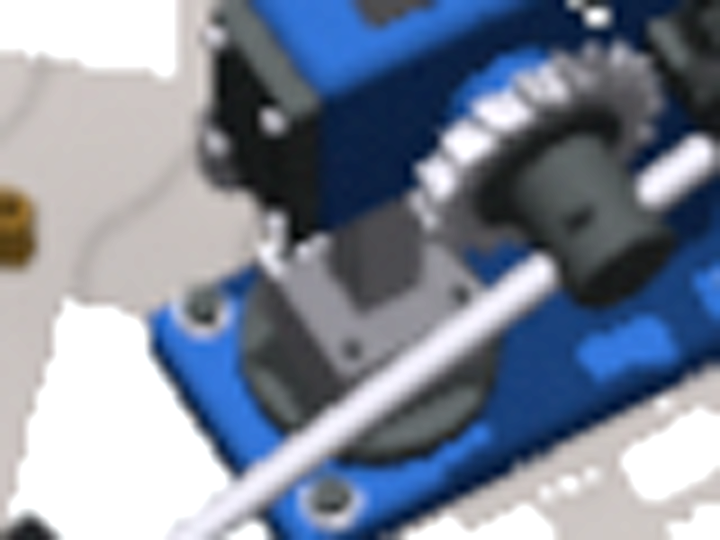

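```bash
python3 -c "
from bench import manip
print(manip.finish_job())"
```

```text
the job is handed in; nothing more can be done
None
```

I pressed the red pad until the pawl snapped out, then pushed the ball down until the lever met its stop. I backed the arm clear and handed the job in at about 11 s. No verdict was reported.

- **Pawl:** after the press, the force fell from 3.6 N to about 0. The last pictures put the pad's face at z ≈ 0.231 m, about 27 mm lower than at the start, with the hook off the teeth, so it is fully out.
- **Lever:** the force rose to about 7 N while the bush went in, then jumped to 16.5 N with the tool hardly moving. After I retreated, the measured ball position gave a lever angle of about 0.97 rad.
- **Bush:** the ram sits on the block with no brass showing. I could not measure the bush depth directly, because the ram hides it.
- **Surroundings:** nothing nearby looked disturbed in the views I checked. I did not measure every loose part again at the end. The wrist force was near zero, so the robot should be touching nothing.

**Checks that disagreed:**
- The first automatic reading of the ball's final height was 0.142 m. The dark cap of the injector had merged with the ball in the mask. I picked the ball's centre by hand instead, which gave 0.127 m, against 0.121 m from the finger contact height. Both fit a lever angle of about 0.97 to 1.0 rad.
- While the ball was moving down freely, the force read about 0 N at the pauses. The pictures showed the lever moving with the finger.

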